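# Roll the turned roller to the marking stop, press it home and ease it back to the line

## Task

Roll the wooden roller along the plywood board, without lifting it, up to the red sprung plate and press it in until the plate is fully home and takes about 14 N (never more than 18 N) for half a second, so that it is marked. Then ease it back so that the springs do not fling it away: it must stay at rest square over the red line on the board, untouched. Leave the loose tools and the offcut on the bench where they are.

Things in the scene. Friction and masses are not known exactly. Their poses are not given: they have to be found in the camera images.
- roller: loose smooth lacquered roller of pale wood with dark rings, a solid cylinder 90 mm in diameter, 140 mm long, about 0.6 kg, lying on the board 100 to 170 mm short of the line. Origin at its centre; its y is the cylinder's axis; x and z turn as it rolls (z is up at the start). Too thick to grasp. Rolls easily: coasts some 15 mm if let go at 0.1 m/s
- marking_board: fixed plywood board, 400 x 190 x 12 mm; origin: centre of its underside. Its x points along it to the blue stop block at its end (the rolling direction, robot's left to right), z up. Side rails 10 mm high, 160 mm apart inside; a cleat 14 mm high at the start end. Stop block: x = 142 to 178 mm, 120 mm wide, top 88 mm over the bench
- line (a point): middle of the thin red line across the board, on the board's top face (12 mm over the bench), at x = 60 mm of the board; axes as the board's (x = rolling direction, y along the line). When the roller just touches the unpressed plate, its axis is straight above the line
- press_plate: red sprung plate on the block, 100 mm wide, 44 high, 10 thick. Origin: centre of its face, 57 mm over the bench; axes as the board's; unpressed, the face is 45 mm past the line. Yields about 10 mm in +x (3 N at first, 8 N at the end), then is hard (over 5 N per mm). Springs fully out again, pushing the roller back. The hand feels up to 4 N more than the plate, as the roller rubs
- tape_measure: yellow tape measure, 37 x 93 x 64 mm, lying on the bench; a bystander. Origin: centre of its underside
- mallet: wooden mallet, 292 x 124 x 62 mm, lying on the bench; a bystander. Origin: centre of its underside
- offcut_oak: oak offcut, 40 x 110 x 22 mm, lying on the bench; a bystander. Origin: centre of its underside
- screwdriver0: screwdriver with an orange handle, 31 x 228 x 31 mm, lying on the bench; a bystander. Origin: centre of its underside

How it is judged (in metres and radians):
On the way, in this order (a step that is already met when the one before it is completed fails the run):
1. the roller has been rolled (not slid) along the board, turning by more than 0.7 rad (angle between roller's own z axis and vertical above 0.7 rad).
2. the roller is pressed on the plate with more than 9 N (plate fully home) for 0.3 s (contact force between roller and press_plate above 9 N), for 0.3 s.
At the end, for the whole second after the job is handed in: the roller lies at rest on the board with its axis above the red line within 6 mm and square to the rolling direction within 0.08 rad (x of roller in the frame of line between -0.006 and 0.006 m and y of roller in the frame of line between -0.03 and 0.03 m and z of roller in the frame of line between 0.04 and 0.05 m and angle between the y axis of roller and the y axis of line, either way round below 0.08 rad and linear speed of roller below 0.01 m/s); the robot touches nothing.
It fails at once if the roller pressed on the plate with more than 18 N (contact force between roller and press_plate above 18 N).
It fails at once if the roller lifted more than 8 mm off the board (z of roller in the frame of line above 0.053 m).
It fails at once if a bystander (tape measure, mallet, oak offcut or screwdriver) moved by more than 30 mm (distance of any of tape_measure, mallet, offcut_oak, screwdriver0 from where it was at the start of the episode above 0.03 m).
It also fails if it takes over 72 s, if anything falls off the work surface, if the arm or the gripper's body presses on something with over 40 N, if the wrist force passes 120 N, or if a joint passes its speed limit or range.

## Robot

A 7-joint arm with a two-finger parallel gripper is mounted at the origin on a cart in front of the work surface, level with it; the furniture and walls round the work are solid. World frame = base frame: x ahead of the robot, y to its left, z up, the work surface at z = 0. Lengths are in m, angles in degrees, forces in N, time in s.
With the tool pointing down it reaches from about 0.425 to 0.825 m from the base axis. Payload 3.6 kg.
Tool frame: the origin (TCP) lies on the mounting face of the last link; the fingertips stand 173 mm ahead of it and the grasp point (between the pads) lies 155 mm ahead of it; z points along the fingers, y is the line along which they close (so a half turn about z gives the same grasp; the last joint's range is limited). The gripper opens to 85 mm and grips with 20 to 120 N. Pads are 22 mm wide; open, the fingers measure 114 mm over their backs; the gripper's body (76 mm by 85 mm) begins 54 mm behind the grasp point. The pads swing forward as they close: fully open they stand 13 mm farther back than shut.
Start: joints at [-1.518, 35.231, -0.722, 81.555, 0.464, 63.22, -2.315], TCP at [0.65, 0, 0.405] pointing down, gripper open.
Joint ranges: [-178.69, 178.69], [-17.37, 117.87], [-77.05, 75.6], [15.02, 138.74], [-78.02, 258.01], [0.78, 113.62], [-162.83, 162.83]. Speed limits (degrees/s): [159.86, 159.86, 180, 180, 180, 180, 180].

## Interface

Orientations are given as [roll, pitch, yaw] about the fixed x, y, z axes, in that order (R = Rz(yaw) Ry(pitch) Rx(roll)).
In Python, from bench import get_obs, eyes, workorder gives the robot as it stands.
- The arm moves only by the tool step_arm, never from a script. Its argument "deltas" is a list of rows, each an object with "delta_pos": the shift along the tool's x, y, z in mm, a list of three; "twist": the turn, a rotation vector about the tool's x, y, z in rad, a list of three; "gripper": the finger opening in mm, from 0 to 85.4. In form: [{"delta_pos": [x, y, z], "twist": [wx, wy, wz], "gripper": gripper}, ...]. A call has 1 to 10 rows; each row shifts and turns the commanded pose from where the row before left it, along the tool's axes as they then stand; what a row does not reach is not made up. A row lasts 1/8 s, in which the tool goes at most 62.5 mm and 10.7 degrees, less where a joint would pass 70% of its speed; a pose out of reach is approached as far as the arm can. A call is refused whole if a number of a shift passes 62.5 or a number of a turn 0.188, either way. A call with a gripper value outside its range is refused whole. The fingers move at their own pace and stop on an object; "newtons" is the grip in N (left out, the last holds). Time passes only in rows, so rows that do not move let the fingers close. It gives the time, the measured TCP pose, the force, the opening and the grip force at its end, in the units of the state.
- get_obs(): the state, without advancing time (a new reading comes with each control period).
- eyes.camera(name): name is "scene" or "side" or "wrist"; returns a dict with "image" (384x512x3 uint8, red, green, blue), "range_z" (384x512 float32, m along the optical axis (not along the pixel's ray), 0 where there is no reading), "fovy" (degrees; the focal length in pixels is half the picture's height over the tangent of half this angle, whatever the lens; pixels are square), "cx", "cy" (the principal point, pixels), "rvec" (rotation vector, rad) and "tvec" (3), from world to camera coordinates, as OpenCV has them; the wrist camera has in their place "tool_from_camera" (4x4, takes a point from camera to tool coordinates, whose origin is the TCP and whose axes are the flange's). Camera axes: x right, y down, z forward; pixel columns grow to the right and rows downward; lengths in m; the calibration is good to about 2 mm. A picture is of the moment at which its call begins: read the wrist's pose just before it.
- workorder.job_done(): hands the job in; it is judged then, once.
The state is a dict: "clock": time; "joints": joint angles; "joint_velocities": joint speeds; "effort": joint torques, N m; "eef_pos": TCP position; "tool_rot": TCP orientation; "wrist_force": force on the tool from outside, world axes, zero at the start; "moment": the same for the moment, N m; "gripper_width": opening from 0.0 (shut) to 1.0 (fully open); "gripper_force": force on a finger pad.
Only numpy, scipy, OpenCV 4.12 (cv2) and the standard library are available. Lean on these libraries where they do the work, as an engineer would, in place of code of your own. Each camera call takes 0.05 s, during which the arm holds its last target. There are 200 camera calls.

## Working session

There is one attempt and no reset: what is moved stays moved. The work goes in short steps, Python scripts to look and compute and a tool call to move; the robot and the scene stay as the last step left them, time stands still between calls to the robot, and variables do not carry over. Pictures are saved under pics/ and viewed, at most 10 in all, crops included, and the job is handed in when it is done.

Besides the shell and the picture viewer there is one more tool, called after "Request:" by a JSON object that holds its "op" and its "data", one argument or row to a line. step_arm: Moves the arm, as the interface text tells. Its arguments: {"type":"object","properties":{"deltas":{"type":"array"},"newtons":{"type":"number"}},"required":["deltas"]}

```bash
mkdir -p pics
cat > h.py <<'E'
import numpy as np, cv2
from bench import get_obs, eyes, workorder
def K(c):
    f=c["image"].shape[0]/2/np.tan(np.radians(c["fovy"])/2); return np.array([[f,0,c["cx"]],[0,f,c["cy"]],[0,0,1]])
def cloud(c):
    k=K(c);h,w=c["range_z"].shape;u,v=np.meshgrid(np.arange(w),np.arange(h));z=c["range_z"]
    p=np.stack([(u-k[0,2])/k[0,0]*z,(v-k[1,2])/k[1,1]*z,z],-1)
    R=cv2.Rodrigues(np.array(c["rvec"],float))[0]; return (p-np.array(c["tvec"]).ravel())@R
def plane(c,uv,zz):
    k=K(c);R=cv2.Rodrigues(np.array(c["rvec"],float))[0];C=-R.T@np.array(c["tvec"]).ravel()
    uv=np.atleast_2d(uv).astype(float);d=np.c_[(uv-k[:2,2])/k[0,0],np.ones(len(uv))]@R
    return C+d*((zz-C[2])/d[:,2])[:,None]
E
python3 - <<'E'
from h import *
a=eyes.camera("scene");b=eyes.camera("side")
np.save("a.npy",a,allow_pickle=True);np.save("b.npy",b,allow_pickle=True)
cv2.imwrite("pics/s1.png",cv2.cvtColor(a["image"],cv2.COLOR_RGB2BGR));cv2.imwrite("pics/s2.png",cv2.cvtColor(b["image"],cv2.COLOR_RGB2BGR))
print(get_obs())
E
```

```text
{'clock': 0.1, 'joints': array([-1.51753527, 35.28564061, -0.72255149, 81.6333038 ,  0.46442842,
       63.22063902, -2.31507089]), 'joint_velocities': array([-0.01311598, -0.18892824,  0.00919782, -0.23537595,  0.119441  ,
       -0.09590673,  0.04643661]), 'effort': array([ 1.87134152e-03, -4.70385647e+01,  2.59924382e-01, -1.71571434e+01,
        9.91805020e-03,  5.83933666e-03,  9.32311934e-06]), 'eef_pos': array([6.49709759e-01, 4.29441296e-06, 4.03624912e-01]), 'tool_rot': array([-1.79863316e+02,  2.26279022e-03,  9.00025306e+01]), 'wrist_force': array([ 0.59482477,  0.37035616, -0.40465044]), 'moment': array([-0.00643482,  0.04790805, -0.00250367]), 'gripper_force': 0.0, 'gripper_width': 1.0010752545137984}
```

View pics/s1.png

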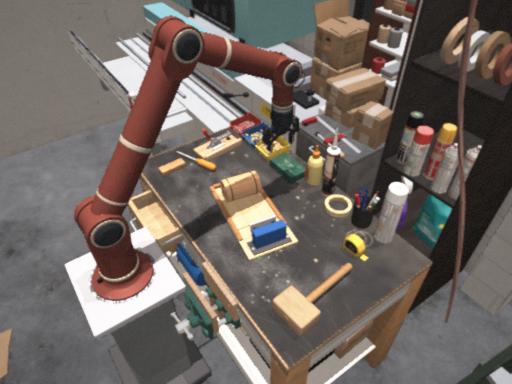

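View pics/s2.png

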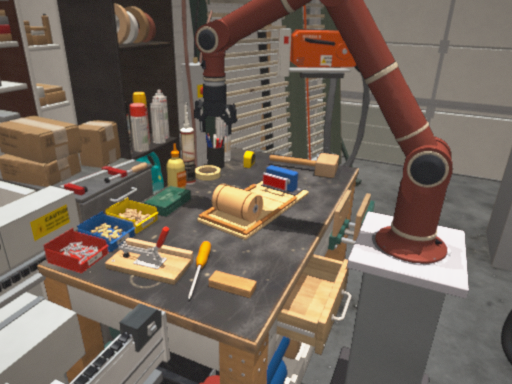

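The scene view shows the roller at about (243,187), the board running down and right, and the blue block at (268,234). The side view shows the roller at (238,203) and the red plate at (278,182). Next I'll measure from the depth clouds.

Run:
```python
from h import *
for n,box in (("a",(205,165,305,262)),("b",(190,160,315,240))):
    c=np.load(n+".npy",allow_pickle=True).item();P=cloud(c);im=c["image"];hsv=cv2.cvtColor(im,cv2.COLOR_RGB2HSV)
    M=np.zeros(im.shape[:2],bool);M[box[1]:box[3],box[0]:box[2]]=1;M&=c["range_z"]>0
    blue=M&(hsv[...,0]>100)&(hsv[...,0]<130)&(hsv[...,1]>130)
    top=P[blue&(abs(P[...,2]-.088)<.006)]
    print(n,"bluetop",len(top),top.mean(0),cv2.minAreaRect((top[:,:2]*1000).astype(np.float32)))
    red=M&((hsv[...,0]<6)|(hsv[...,0]>172))&(hsv[...,1]>150)
    r=P[red];print("red",len(r)); 
    if len(r): print(np.median(r,0),np.percentile(r,[3,97],axis=0))
    bd=P[M&(P[...,2]>.006)&(P[...,2]<.03)];print("board",cv2.minAreaRect((bd[:,:2]*1000).astype(np.float32)),np.median(bd[:,2]))
    ro=P[M&~blue&~red&(P[...,2]>.04)&(P[...,2]<.12)]
    # roller crest
    t=ro[ro[:,2]>.095];t=t[np.linalg.norm(t-np.median(t,0),axis=1)<.1];print("crest",len(t),t.mean(0),cv2.minAreaRect((t[:,:2]*1000).astype(np.float32)),t[:,2].max())
```

```text
a bluetop 260 [ 0.46636062 -0.18043404  0.08753679] ((467.9375, -178.95814514160156), (36.05497741699219, 114.76914978027344), 78.03905487060547)
red 0
board ((534.8615112304688, -5.56494140625), (500.79803466796875, 421.6983642578125), 56.84170913696289) 0.013574386730782236
crest 293 [0.52016083 0.07922722 0.09968767] ((522.01708984375, 79.26121520996094), (53.201297760009766, 140.98464965820312), 77.06503295898438) 0.10732287403734402
b bluetop 163 [ 0.46844122 -0.16609648  0.08932948] ((469.8033447265625, -169.03524780273438), (37.508079528808594, 117.64752960205078), 76.84986114501953)
red 185
[ 0.48056593 -0.12175634  0.05898132] [[ 0.43991503 -0.13191525  0.04325531]
 [ 0.52283007 -0.11377915  0.07427643]]
board ((576.7427978515625, -119.83697509765625), (480.4542236328125, 682.4356079101562), 16.78042221069336) 0.016125702053804605
crest 360 [0.52017573 0.09606766 0.10158805] ((523.8045654296875, 90.9990234375), (55.633243560791016, 141.3054656982422), 84.8755111694336) 0.10742343492531459
```

Request:
{"op": "step_arm", "data": {
  "deltas": [
    {"delta_pos": [0, -30, 0], "twist": [0, 0, 0], "gripper": 60},
    {"delta_pos": [0, -40, 0], "twist": [0, 0, 0], "gripper": 60},
    {"delta_pos": [0, -40, 0], "twist": [0, 0, 0], "gripper": 60},
    {"delta_pos": [0, 0, 0], "twist": [0, 0, 0.1], "gripper": 60},
    {"delta_pos": [0, 0, 0], "twist": [0, 0, 0.1], "gripper": 60},
    {"delta_pos": [0, 0, 0], "twist": [0, 0, 0], "gripper": 60},
    {"delta_pos": [0, 0, 0], "twist": [0, 0, 0], "gripper": 60},
    {"delta_pos": [0, 0, 0], "twist": [0, 0, 0], "gripper": 60}
  ]
}}

```text
clock: 1.1
eef_pos: [0.54, -0.0, 0.4045]
tool_rot: [-180.0, 0.0, 78.6]
wrist_force: [-1.5, -0.3, 0.5]
gripper_width: 0.7
gripper_force: 0.0
```

```bash
cat >> h.py <<'E'
from scipy.spatial.transform import Rotation as Ro
def wrist():
    o=get_obs();c=eyes.camera("wrist");T=np.eye(4);T[:3,:3]=Ro.from_euler("xyz",o["tool_rot"],degrees=True).as_matrix();T[:3,3]=o["eef_pos"]
    W=np.linalg.inv(T@np.array(c["tool_from_camera"]));c["rvec"]=cv2.Rodrigues(W[:3,:3])[0];c["tvec"]=W[:3,3];return c
E
python3 - <<'E'
from h import *
o=get_obs();print(o["clock"],o["eef_pos"],o["tool_rot"],o["wrist_force"],o["gripper_width"])
c=wrist();print(np.round(c["tool_from_camera"],3));np.save("w.npy",c,allow_pickle=True)
cv2.imwrite("pics/w1.png",cv2.cvtColor(c["image"],cv2.COLOR_RGB2BGR))
E
```

```text
1.1 [ 5.40026978e-01 -2.86845261e-05  4.04501568e-01] [-1.79973477e+02  8.10082472e-04  7.85848170e+01] [-1.46171836 -0.31112223  0.46511475] 0.6995155555754413
[[-0.001 -0.953 -0.303  0.077]
 [ 1.    -0.001 -0.     0.   ]
 [-0.    -0.303  0.953  0.032]
 [ 0.     0.     0.     1.   ]]
```

View pics/w1.png

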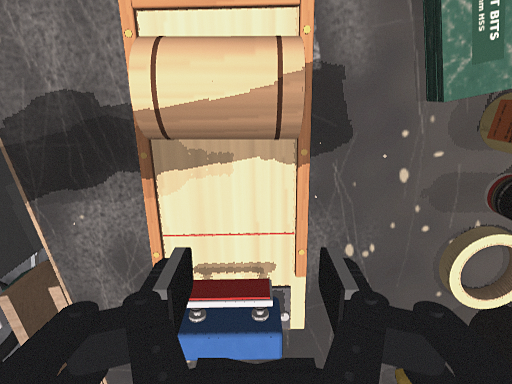

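The wrist view shows the red line at row 234, columns 160–296. The roller spans rows 37–138, with rings at columns 155 and 280. The plate is at row 290. The camera sits on the tool's +x side, away from the roller.

```bash
cat > m.py <<'E'
from h import *
from scipy.optimize import least_squares
def line(c):
    hsv=cv2.cvtColor(c["image"],cv2.COLOR_RGB2HSV).astype(int);P=cloud(c)
    red=((hsv[...,0]<8)|(hsv[...,0]>170))&(hsv[...,1]>120)&(abs(P[...,2]-.012)<.006)
    n,l,s,_=cv2.connectedComponentsWithStats(red.astype(np.uint8),connectivity=8)
    k=1+np.argmax(s[1:,2]);v,u=np.where(l==k);q=plane(c,np.c_[u,v],.012);m=(q.max(0)+q.min(0))/2
    d=np.linalg.svd(q[:,:2]-q[:,:2].mean(0),full_matrices=False)[2][0];d*=np.sign(d[0])
    t=(q[:,:2]-q[:,:2].mean(0))@d
    return q[:,:2].mean(0)+d*(t.max()+t.min())/2,d,t.max()-t.min(),s[k]
def roller(c,L,d):
    # d = board y (line dir); fwd = rot -90
    f=np.array([d[1],-d[0]]); P=cloud(c); 
    X=(P[...,:2]-L)@f; Y=(P[...,:2]-L)@d
    m=(c["range_z"]>0)&(abs(Y)<.085)&(X>-.26)&(X<.03)&(P[...,2]>.04)&(P[...,2]<.12)
    x,y,z=X[m],Y[m],P[...,2][m]
    r=least_squares(lambda p:np.hypot(x-p[0]-p[1]*y,z-.057-p[2])-.045,[np.median(x),0,0],loss="soft_l1",f_scale=.002).x
    return f,r,np.percentile(y,[1,99]),m.sum()
E
python3 - <<'E'
from m import *
c=np.load("w.npy",allow_pickle=True).item()
L,d,w,s=line(c);print(L,d,w,s)
f,r,y,n=roller(c,L,d);print("fwd",f,np.degrees(np.arctan2(*f[::-1])),"roller x,slope,dz",r,y,n)
# finger target at the board axis behind the roller
for k in (-.045-.011-.020,): print("tcp xy",L+f*(r[0]+k))
for n in "ab":
    q=np.load(n+".npy",allow_pickle=True).item(); print(n,roller(q,L,d)[1:3])
E
```

```text
[ 0.49064507 -0.07697948] [ 0.98387684 -0.17884733] 0.15668971920144742 [163 232 131   4 172]
fwd [-0.17884733 -0.98387684] -100.30262735771001 roller x,slope,dz [-0.16473401  0.01822365 -0.0011985 ] [-0.06199259  0.07397806] 17631
tcp xy [0.53369971 0.15987313]
a (array([-0.16432653,  0.01857853, -0.00050318]), array([-0.06718816,  0.07086765]))
b (array([-0.16428015,  0.01335861,  0.00262828]), array([-0.0679614,  0.0718083]))
```

Request:
{"op": "step_arm", "data": {
  "deltas": [
    {"delta_pos": [40, -9, 0], "twist": [0, 0, 0], "gripper": 60},
    {"delta_pos": [40, -8, 0], "twist": [0, 0, 0], "gripper": 60},
    {"delta_pos": [40, -8, 0], "twist": [0, 0, 0], "gripper": 60},
    {"delta_pos": [36, -8, 0], "twist": [0, 0, 0], "gripper": 60},
    {"delta_pos": [0, 0, 40], "twist": [0, 0, 0], "gripper": 60},
    {"delta_pos": [0, 0, 40], "twist": [0, 0, 0], "gripper": 60},
    {"delta_pos": [0, 0, 30], "twist": [0, 0, 0], "gripper": 60},
    {"delta_pos": [0, 0, 0], "twist": [0, 0, 0], "gripper": 60},
    {"delta_pos": [0, 0, 0], "twist": [0, 0, 0], "gripper": 60}
  ]
}}

```text
clock: 2.28
eef_pos: [0.5393, 0.1596, 0.2958]
tool_rot: [179.9, -0.1, 78.5]
wrist_force: [0.4, 0.5, 0.7]
gripper_width: 0.699
gripper_force: 0.0
```

Run:
```python
from m import *
c=wrist();b=eyes.camera("side");o=get_obs();print(o["eef_pos"],o["tool_rot"],o["wrist_force"])
i=np.hstack([cv2.resize(c["image"],(400,300)),cv2.resize(b["image"][100:250,150:350],(400,300))])
cv2.imwrite("pics/w2.png",cv2.cvtColor(i,cv2.COLOR_RGB2BGR))
```

```text
[0.53927491 0.15960667 0.29637071] [ 1.79832105e+02 -1.01994263e-01  7.85422684e+01] [-0.28033494 -0.13522461  0.27914311]
```

View pics/w2.png

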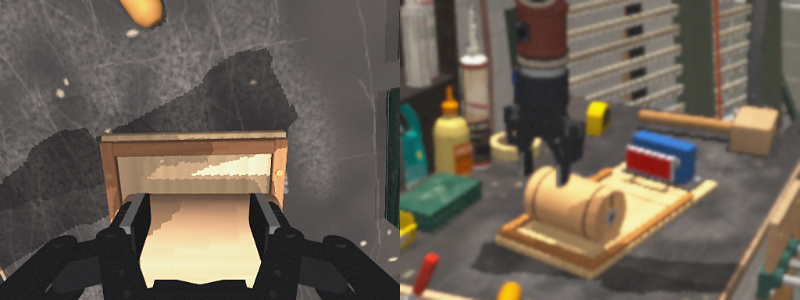

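Left: the wrist view with the cleat at row 135 and the roller's rear edge at row 195, straight across. Right: the fingers hang behind and above the roller. I'll descend behind it.

Request:
{"op": "step_arm", "data": {
  "deltas": [
    {"delta_pos": [0, 0, 20], "twist": [0, 0, 0], "gripper": 60},
    {"delta_pos": [0, 0, 20], "twist": [0, 0, 0], "gripper": 60},
    {"delta_pos": [0, 0, 10], "twist": [0, 0, 0], "gripper": 60},
    {"delta_pos": [0, 0, 0], "twist": [0, 0, 0], "gripper": 60}
  ]
}}

```text
clock: 2.88
eef_pos: [0.5387, 0.1595, 0.2449]
tool_rot: [180.0, -0.0, 78.5]
wrist_force: [0.9, 0.6, -0.2]
gripper_width: 0.702
gripper_force: 0.0
```

Request:
{"op": "step_arm", "data": {
  "deltas": [
    {"delta_pos": [0, 0, 15], "twist": [0, 0, 0], "gripper": 60},
    {"delta_pos": [0, 0, 15], "twist": [0, 0, 0], "gripper": 60},
    {"delta_pos": [0, 0, 3], "twist": [0, 0, 0], "gripper": 60},
    {"delta_pos": [0, 0, 0], "twist": [0, 0, 0], "gripper": 60}
  ]
}}

```text
clock: 3.38
eef_pos: [0.5386, 0.1594, 0.2113]
tool_rot: [-180.0, 0.0, 78.5]
wrist_force: [0.6, -0.7, 0.5]
gripper_width: 0.704
gripper_force: 0.0
```

Run:
```python
from m import *
b=eyes.camera("side");o=get_obs();print(o["eef_pos"],o["tool_rot"],o["wrist_force"])
a=eyes.camera("scene")
i=np.hstack([cv2.resize(a["image"][140:260,180:340],(400,300)),cv2.resize(b["image"][140:240,190:320],(400,300))])
cv2.imwrite("pics/w3.png",cv2.cvtColor(i,cv2.COLOR_RGB2BGR))
```

```text
[0.53870642 0.15948491 0.21165526] [-1.79998397e+02 -1.17623312e-03  7.85445424e+01] [-0.24403513  0.47076284  0.25913668]
```

View pics/w3.png

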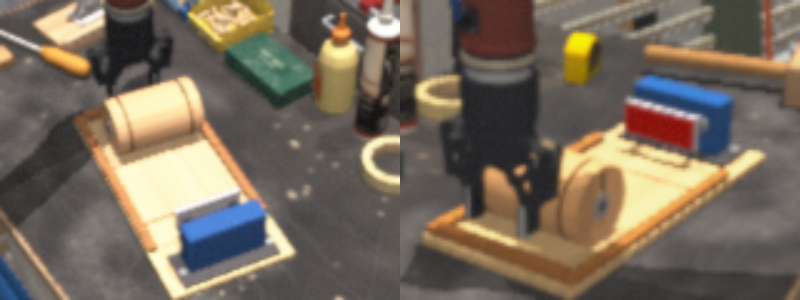

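The fingers are low behind the roller on both sides, about 20 mm clear of it. Now I'll push along tool −x.

Request:
{"op": "step_arm", "data": {
  "deltas": [
    {"delta_pos": [-4, 0, 0], "twist": [0, 0, 0], "gripper": 60},
    {"delta_pos": [-4, 0, 0], "twist": [0, 0, 0], "gripper": 60},
    {"delta_pos": [-3, 0, 0], "twist": [0, 0, 0], "gripper": 60},
    {"delta_pos": [-2, 0, 0], "twist": [0, 0, 0], "gripper": 60},
    {"delta_pos": [-2, 0, 0], "twist": [0, 0, 0], "gripper": 60},
    {"delta_pos": [-2, 0, 0], "twist": [0, 0, 0], "gripper": 60},
    {"delta_pos": [-2, 0, 0], "twist": [0, 0, 0], "gripper": 60},
    {"delta_pos": [-2, 0, 0], "twist": [0, 0, 0], "gripper": 60},
    {"delta_pos": [-2, 0, 0], "twist": [0, 0, 0], "gripper": 60},
    {"delta_pos": [-2, 0, 0], "twist": [0, 0, 0], "gripper": 60}
  ]
}}

```text
clock: 4.72
eef_pos: [0.5336, 0.1348, 0.2117]
tool_rot: [-180.0, 0.0, 78.5]
wrist_force: [-0.2, 0.3, -0.1]
gripper_width: 0.704
gripper_force: 0.1
```

Request:
{"op": "step_arm", "data": {
  "deltas": [
    {"delta_pos": [-3, 0, 0], "twist": [0, 0, 0], "gripper": 60},
    {"delta_pos": [-3, 0, 0], "twist": [0, 0, 0], "gripper": 60},
    {"delta_pos": [-3, 0, 0], "twist": [0, 0, 0], "gripper": 60},
    {"delta_pos": [-3, 0, 0], "twist": [0, 0, 0], "gripper": 60},
    {"delta_pos": [-3, 0, 0], "twist": [0, 0, 0], "gripper": 60},
    {"delta_pos": [-3, 0, 0], "twist": [0, 0, 0], "gripper": 60},
    {"delta_pos": [-3, 0, 0], "twist": [0, 0, 0], "gripper": 60},
    {"delta_pos": [-3, 0, 0], "twist": [0, 0, 0], "gripper": 60},
    {"delta_pos": [-3, 0, 0], "twist": [0, 0, 0], "gripper": 60},
    {"delta_pos": [-3, 0, 0], "twist": [0, 0, 0], "gripper": 60}
  ]
}}

```text
clock: 5.98
eef_pos: [0.5276, 0.1054, 0.2117]
tool_rot: [-180.0, -0.0, 78.5]
wrist_force: [0.3, 0.1, 0.6]
gripper_width: 0.701
gripper_force: 0.1
```

```bash
cat > st.py <<'E'
from m import *
L=np.array([.4906,-.0770]);t=np.radians(-11.3);d=np.array([np.cos(t),np.sin(t)])
o=get_obs();f=np.array([d[1],-d[0]]);e=o["eef_pos"]
print("t",round(o["clock"],2),"tcp bx,by",(e[:2]-L)@f,(e[:2]-L)@d,e[2],o["tool_rot"],o["wrist_force"],"F.f",o["wrist_force"][:2]@f)
for n in ("scene","side"):
    c=eyes.camera(n);_,r,y,k=roller(c,L,d);print(n,r,y,k)
E
python3 st.py
```

```text
t 5.97 tcp bx,by -0.18610872060140993 0.0005933691055962365 0.2117158111142649 [-1.79997482e+02 -2.94723698e-03  7.85436464e+01] [0.31641998 0.08971198 0.60761134] F.f -0.14997415580101497
scene [-0.1312745   0.0060601   0.00143701] [-0.06975627  0.06911419] 1043
side [-0.1501027   0.00868727  0.04300482] [-0.07068552  0.06461091] 1009
```

Request:
{"op": "step_arm", "data": {
  "deltas": [
    {"delta_pos": [-4, 0, 0], "twist": [0, 0, 0], "gripper": 60},
    {"delta_pos": [-4, 0, 0], "twist": [0, 0, 0], "gripper": 60},
    {"delta_pos": [-4, 0, 0], "twist": [0, 0, 0], "gripper": 60},
    {"delta_pos": [-4, 0, 0], "twist": [0, 0, 0], "gripper": 60},
    {"delta_pos": [-4, 0, 0], "twist": [0, 0, 0], "gripper": 60},
    {"delta_pos": [-4, 0, 0], "twist": [0, 0, 0], "gripper": 60},
    {"delta_pos": [-4, 0, 0], "twist": [0, 0, 0], "gripper": 60},
    {"delta_pos": [-4, 0, 0], "twist": [0, 0, 0], "gripper": 60},
    {"delta_pos": [-4, 0, 0], "twist": [0, 0, 0], "gripper": 60},
    {"delta_pos": [-4, 0, 0], "twist": [0, 0, 0], "gripper": 60}
  ]
}}

```text
clock: 7.32
eef_pos: [0.5197, 0.0661, 0.2117]
tool_rot: [-180.0, -0.0, 78.5]
wrist_force: [0.3, -0.6, 0.2]
gripper_width: 0.703
gripper_force: 0.1
```

Request:
{"op": "step_arm", "data": {
  "deltas": [
    {"delta_pos": [-4, 0, 0], "twist": [0, 0, 0], "gripper": 60},
    {"delta_pos": [-4, 0, 0], "twist": [0, 0, 0], "gripper": 60},
    {"delta_pos": [-4, 0, 0], "twist": [0, 0, 0], "gripper": 60},
    {"delta_pos": [-4, 0, 0], "twist": [0, 0, 0], "gripper": 60},
    {"delta_pos": [-4, 0, 0], "twist": [0, 0, 0], "gripper": 60},
    {"delta_pos": [-4, 0, 0], "twist": [0, 0, 0], "gripper": 60},
    {"delta_pos": [-4, 0, 0], "twist": [0, 0, 0], "gripper": 60},
    {"delta_pos": [-4, 0, 0], "twist": [0, 0, 0], "gripper": 60},
    {"delta_pos": [-4, 0, 0], "twist": [0, 0, 0], "gripper": 60},
    {"delta_pos": [-3, 0, 0], "twist": [0, 0, 0], "gripper": 60}
  ]
}}

```text
clock: 8.57
eef_pos: [0.5119, 0.0278, 0.2117]
tool_rot: [-180.0, 0.0, 78.5]
wrist_force: [0.2, 0.1, -0.3]
gripper_width: 0.701
gripper_force: 0.0
```

```bash
python3 st.py
```

```text
t 8.57 tcp bx,by -0.10691748382336015 0.00036491786344084245 0.21169613182785832 [-1.79989660e+02  8.06799080e-03  7.85282132e+01] [ 0.23669694  0.05401033 -0.30241836] F.f -0.09934317713416882
scene [-0.051425    0.01060616  0.00138668] [-0.06961274  0.06934559] 1128
side [-0.07110625  0.00639635  0.04399364] [-0.07095092  0.0667889 ] 944
```

Request:
{"op": "step_arm", "data": {
  "deltas": [
    {"delta_pos": [-4, 0, 0], "twist": [0, 0, 0], "gripper": 60},
    {"delta_pos": [-4, 0, 0], "twist": [0, 0, 0], "gripper": 60},
    {"delta_pos": [-4, 0, 0], "twist": [0, 0, 0], "gripper": 60},
    {"delta_pos": [-4, 0, 0], "twist": [0, 0, 0], "gripper": 60},
    {"delta_pos": [-4, 0, 0], "twist": [0, 0, 0], "gripper": 60},
    {"delta_pos": [-4, 0, 0], "twist": [0, 0, 0], "gripper": 60},
    {"delta_pos": [-4, 0, 0], "twist": [0, 0, 0], "gripper": 60},
    {"delta_pos": [-4, 0, 0], "twist": [0, 0, 0], "gripper": 60},
    {"delta_pos": [-4, 0, 0], "twist": [0, 0, 0], "gripper": 60},
    {"delta_pos": [-3, 0, 0], "twist": [0, 0, 0], "gripper": 60}
  ]
}}

```text
clock: 9.93
eef_pos: [0.5042, -0.0104, 0.2117]
tool_rot: [-180.0, 0.0, 78.5]
wrist_force: [0.2, 0.3, -0.4]
gripper_width: 0.698
gripper_force: 0.0
```

Request:
{"op": "step_arm", "data": {
  "deltas": [
    {"delta_pos": [-2, 0, 0], "twist": [0, 0, 0], "gripper": 60},
    {"delta_pos": [-2, 0, 0], "twist": [0, 0, 0], "gripper": 60},
    {"delta_pos": [-2, 0, 0], "twist": [0, 0, 0], "gripper": 60},
    {"delta_pos": [-1, 0, 0], "twist": [0, 0, 0], "gripper": 60},
    {"delta_pos": [-1, 0, 0], "twist": [0, 0, 0], "gripper": 60}
  ]
}}

```text
clock: 10.55
eef_pos: [0.5026, -0.018, 0.2117]
tool_rot: [-180.0, -0.0, 78.5]
wrist_force: [0.4, 0.2, -0.2]
gripper_width: 0.702
gripper_force: 0.0
```

```bash
python3 st.py
```

```text
t 10.55 tcp bx,by -0.06026156364262572 0.0002393753126263571 0.21168400267025814 [-1.79991852e+02 -1.93304073e-03  7.85453705e+01] [ 0.38180588  0.19028232 -0.24863509] F.f -0.2614070221324316
scene [-0.01409552  0.0183532   0.00469335] [-0.06969835  0.06808382] 782
side [-0.02360168  0.02402869  0.04091387] [-0.07095119  0.06627781] 888
```

Request:
{"op": "step_arm", "data": {
  "deltas": [
    {"delta_pos": [-1, 0, 0], "twist": [0, 0, 0], "gripper": 60},
    {"delta_pos": [-1, 0, 0], "twist": [0, 0, 0], "gripper": 60},
    {"delta_pos": [-1, 0, 0], "twist": [0, 0, 0], "gripper": 60},
    {"delta_pos": [-1, 0, 0], "twist": [0, 0, 0], "gripper": 60},
    {"delta_pos": [-1, 0, 0], "twist": [0, 0, 0], "gripper": 60},
    {"delta_pos": [0, 0, 0], "twist": [0, 0, 0], "gripper": 60}
  ]
}}

```text
clock: 11.4
eef_pos: [0.5018, -0.0218, 0.2118]
tool_rot: [180.0, -0.1, 78.6]
wrist_force: [0.1, 4.7, 0.7]
gripper_width: 0.703
gripper_force: 2.0
```

Request:
{"op": "step_arm", "data": {
  "deltas": [
    {"delta_pos": [-1, 0, 0], "twist": [0, 0, 0], "gripper": 60},
    {"delta_pos": [-1, 0, 0], "twist": [0, 0, 0], "gripper": 60},
    {"delta_pos": [0, 0, 0], "twist": [0, 0, 0], "gripper": 60}
  ]
}}

```text
clock: 11.78
eef_pos: [0.5016, -0.0225, 0.212]
tool_rot: [180.0, -0.2, 78.7]
wrist_force: [0.8, 6.1, 2.1]
gripper_width: 0.701
gripper_force: 3.5
```

Request:
{"op": "step_arm", "data": {
  "deltas": [
    {"delta_pos": [-1, 0, 0], "twist": [0, 0, 0], "gripper": 60},
    {"delta_pos": [-1, 0, 0], "twist": [0, 0, 0], "gripper": 60},
    {"delta_pos": [0, 0, 0], "twist": [0, 0, 0], "gripper": 60}
  ]
}}

```text
clock: 12.15
eef_pos: [0.5013, -0.024, 0.2121]
tool_rot: [180.0, -0.2, 78.7]
wrist_force: [0.5, 7.4, 3.5]
gripper_width: 0.703
gripper_force: 4.0
```

Request:
{"op": "step_arm", "data": {
  "deltas": [
    {"delta_pos": [-1, 0, 0], "twist": [0, 0, 0], "gripper": 60},
    {"delta_pos": [-1, 0, 0], "twist": [0, 0, 0], "gripper": 60},
    {"delta_pos": [-1, 0, 0], "twist": [0, 0, 0], "gripper": 60},
    {"delta_pos": [0, 0, 0], "twist": [0, 0, 0], "gripper": 60}
  ]
}}

```text
clock: 12.65
eef_pos: [0.5008, -0.0264, 0.2121]
tool_rot: [180.0, -0.3, 78.8]
wrist_force: [-0.1, 9.2, 3.1]
gripper_width: 0.702
gripper_force: 4.5
```

Request:
{"op": "step_arm", "data": {
  "deltas": [
    {"delta_pos": [-1, 0, 0], "twist": [0, 0, 0], "gripper": 60},
    {"delta_pos": [-1, 0, 0], "twist": [0, 0, 0], "gripper": 60},
    {"delta_pos": [-1, 0, 0], "twist": [0, 0, 0], "gripper": 60},
    {"delta_pos": [0, 0, 0], "twist": [0, 0, 0], "gripper": 60}
  ]
}}

```text
clock: 13.15
eef_pos: [0.5003, -0.0287, 0.2122]
tool_rot: [180.0, -0.3, 78.8]
wrist_force: [0.6, 10.2, 2.4]
gripper_width: 0.701
gripper_force: 5.0
```

Request:
{"op": "step_arm", "data": {
  "deltas": [
    {"delta_pos": [-1, 0, 0], "twist": [0, 0, 0], "gripper": 60},
    {"delta_pos": [-1, 0, 0], "twist": [0, 0, 0], "gripper": 60},
    {"delta_pos": [0, 0, 0], "twist": [0, 0, 0], "gripper": 60}
  ]
}}

```text
clock: 13.52
eef_pos: [0.4999, -0.0303, 0.2122]
tool_rot: [180.0, -0.3, 78.9]
wrist_force: [0.8, 10.6, 3.3]
gripper_width: 0.706
gripper_force: 5.4
```

Request:
{"op": "step_arm", "data": {
  "deltas": [
    {"delta_pos": [-1, 0, 0], "twist": [0, 0, 0], "gripper": 60},
    {"delta_pos": [0, 0, 0], "twist": [0, 0, 0], "gripper": 60}
  ]
}}

```text
clock: 13.78
eef_pos: [0.4997, -0.0311, 0.2122]
tool_rot: [180.0, -0.4, 78.9]
wrist_force: [-0.1, 10.7, 2.5]
gripper_width: 0.704
gripper_force: 5.6
```

Request:
{"op": "step_arm", "data": {
  "deltas": [
    {"delta_pos": [-1, 0, 0], "twist": [0, 0, 0], "gripper": 60},
    {"delta_pos": [0, 0, 0], "twist": [0, 0, 0], "gripper": 60}
  ]
}}

```text
clock: 14.02
eef_pos: [0.4995, -0.0319, 0.2122]
tool_rot: [180.0, -0.4, 78.9]
wrist_force: [0.6, 11.6, 3.3]
gripper_width: 0.706
gripper_force: 5.8
```

Request:
{"op": "step_arm", "data": {
  "deltas": [
    {"delta_pos": [-1, 0, 0], "twist": [0, 0, 0], "gripper": 60},
    {"delta_pos": [0, 0, 0], "twist": [0, 0, 0], "gripper": 60}
  ]
}}

```text
clock: 14.28
eef_pos: [0.4993, -0.0327, 0.2122]
tool_rot: [180.0, -0.4, 78.9]
wrist_force: [0.1, 11.5, 2.2]
gripper_width: 0.699
gripper_force: 6.0
```

Request:
{"op": "step_arm", "data": {
  "deltas": [
    {"delta_pos": [-1, 0, 0], "twist": [0, 0, 0], "gripper": 60},
    {"delta_pos": [0, 0, 0], "twist": [0, 0, 0], "gripper": 60}
  ]
}}

```text
clock: 14.52
eef_pos: [0.4992, -0.0331, 0.2122]
tool_rot: [180.0, -0.4, 78.9]
wrist_force: [0.6, 12.2, 2.2]
gripper_width: 0.704
gripper_force: 6.6
```

```bash
python3 st.py
```

```text
t 14.53 tcp bx,by -0.04478392887514695 -0.0001594092263196168 0.21216864188706513 [179.95594324  -0.44126835  78.93816714] [ 0.57807003 12.15799837  2.15151875] F.f -12.03558201214011
scene [-0.00872032  0.06914776  0.00563743] [-0.0699195   0.06754992] 597
side [-0.01114539  0.02741544  0.04600854] [-0.07077186  0.06727266] 851
```

Request:
{"op": "step_arm", "data": {
  "deltas": [
    {"delta_pos": [-1, 0, 0], "twist": [0, 0, 0], "gripper": 60},
    {"delta_pos": [0, 0, 0], "twist": [0, 0, 0], "gripper": 60}
  ]
}}

```text
clock: 14.88
eef_pos: [0.4991, -0.0333, 0.2122]
tool_rot: [180.0, -0.5, 79.0]
wrist_force: [2.0, 14.6, 2.8]
gripper_width: 0.706
gripper_force: 7.4
```

Request:
{"op": "step_arm", "data": {
  "deltas": [
    {"delta_pos": [-1, 0, 0], "twist": [0, 0, 0], "gripper": 60},
    {"delta_pos": [0, 0, 0], "twist": [0, 0, 0], "gripper": 60}
  ]
}}

```text
clock: 15.12
eef_pos: [0.499, -0.0335, 0.2122]
tool_rot: [180.0, -0.6, 79.0]
wrist_force: [1.0, 16.6, 2.0]
gripper_width: 0.703
gripper_force: 8.1
```

Request:
{"op": "step_arm", "data": {
  "deltas": [
    {"delta_pos": [0, 0, 0], "twist": [0, 0, 0], "gripper": 60},
    {"delta_pos": [0, 0, 0], "twist": [0, 0, 0], "gripper": 60},
    {"delta_pos": [0, 0, 0], "twist": [0, 0, 0], "gripper": 60},
    {"delta_pos": [0, 0, 0], "twist": [0, 0, 0], "gripper": 60},
    {"delta_pos": [0, 0, 0], "twist": [0, 0, 0], "gripper": 60},
    {"delta_pos": [0, 0, 0], "twist": [0, 0, 0], "gripper": 60}
  ]
}}

```text
clock: 15.88
eef_pos: [0.499, -0.0335, 0.2122]
tool_rot: [180.0, -0.6, 79.0]
wrist_force: [0.9, 16.6, 2.7]
gripper_width: 0.704
gripper_force: 8.1
```

Request:
{"op": "step_arm", "data": {
  "deltas": [
    {"delta_pos": [1, 0, 0], "twist": [0, 0, 0], "gripper": 60},
    {"delta_pos": [1, 0, 0], "twist": [0, 0, 0], "gripper": 60},
    {"delta_pos": [1, 0, 0], "twist": [0, 0, 0], "gripper": 60},
    {"delta_pos": [1, 0, 0], "twist": [0, 0, 0], "gripper": 60},
    {"delta_pos": [1, 0, 0], "twist": [0, 0, 0], "gripper": 60},
    {"delta_pos": [1, 0, 0], "twist": [0, 0, 0], "gripper": 60},
    {"delta_pos": [1, 0, 0], "twist": [0, 0, 0], "gripper": 60},
    {"delta_pos": [1, 0, 0], "twist": [0, 0, 0], "gripper": 60},
    {"delta_pos": [1, 0, 0], "twist": [0, 0, 0], "gripper": 60},
    {"delta_pos": [1, 0, 0], "twist": [0, 0, 0], "gripper": 60}
  ]
}}

```text
clock: 17.12
eef_pos: [0.4998, -0.0307, 0.2115]
tool_rot: [-179.9, 0.0, 78.5]
wrist_force: [-0.3, 4.3, -0.9]
gripper_width: 0.699
gripper_force: 1.7
```

Request:
{"op": "step_arm", "data": {
  "deltas": [
    {"delta_pos": [0.7, 0, 0], "twist": [0, 0, 0], "gripper": 60},
    {"delta_pos": [0.7, 0, 0], "twist": [0, 0, 0], "gripper": 60},
    {"delta_pos": [0.7, 0, 0], "twist": [0, 0, 0], "gripper": 60},
    {"delta_pos": [0.7, 0, 0], "twist": [0, 0, 0], "gripper": 60},
    {"delta_pos": [0.7, 0, 0], "twist": [0, 0, 0], "gripper": 60},
    {"delta_pos": [0.7, 0, 0], "twist": [0, 0, 0], "gripper": 60}
  ]
}}

```text
clock: 17.88
eef_pos: [0.5012, -0.0268, 0.2118]
tool_rot: [180.0, 0.0, 78.5]
wrist_force: [0.2, 1.2, -1.1]
gripper_width: 0.705
gripper_force: 1.0
```

```bash
python3 st.py
```

```text
t 17.88 tcp bx,by -0.0513358417599105 0.0005183651737576383 0.21182633661093359 [1.79953235e+02 9.15718248e-03 7.85236065e+01] [ 0.22178901  1.15137077 -1.08189695] F.f -1.172509752363101
scene [-0.00986105  0.06820454  0.00507293] [-0.07033481  0.06729758] 652
side [-0.01751771  0.02927999  0.04636078] [-0.07146251  0.06640693] 862
```

Request:
{"op": "step_arm", "data": {
  "deltas": [
    {"delta_pos": [0.5, 0, 0], "twist": [0, 0, 0], "gripper": 60},
    {"delta_pos": [0.5, 0, 0], "twist": [0, 0, 0], "gripper": 60},
    {"delta_pos": [0.5, 0, 0], "twist": [0, 0, 0], "gripper": 60},
    {"delta_pos": [0.5, 0, 0], "twist": [0, 0, 0], "gripper": 60},
    {"delta_pos": [0.5, 0, 0], "twist": [0, 0, 0], "gripper": 60},
    {"delta_pos": [0.5, 0, 0], "twist": [0, 0, 0], "gripper": 60},
    {"delta_pos": [0.5, 0, 0], "twist": [0, 0, 0], "gripper": 60},
    {"delta_pos": [0.5, 0, 0], "twist": [0, 0, 0], "gripper": 60},
    {"delta_pos": [0.5, 0, 0], "twist": [0, 0, 0], "gripper": 60},
    {"delta_pos": [0.5, 0, 0], "twist": [0, 0, 0], "gripper": 60}
  ]
}}

```text
clock: 19.23
eef_pos: [0.5019, -0.0217, 0.2117]
tool_rot: [180.0, 0.0, 78.5]
wrist_force: [-0.1, 1.1, -1.0]
gripper_width: 0.704
gripper_force: 0.5
```

Request:
{"op": "step_arm", "data": {
  "deltas": [
    {"delta_pos": [0.5, 0, 0], "twist": [0, 0, 0], "gripper": 60},
    {"delta_pos": [0.5, 0, 0], "twist": [0, 0, 0], "gripper": 60},
    {"delta_pos": [0.5, 0, 0], "twist": [0, 0, 0], "gripper": 60},
    {"delta_pos": [0, 0, 0], "twist": [0, 0, 0], "gripper": 60},
    {"delta_pos": [0, 0, 0], "twist": [0, 0, 0], "gripper": 60}
  ]
}}

```text
clock: 19.85
eef_pos: [0.5022, -0.0203, 0.2117]
tool_rot: [-180.0, 0.0, 78.5]
wrist_force: [-0.1, 0.4, -0.6]
gripper_width: 0.702
gripper_force: 0.0
```

Request:
{"op": "step_arm", "data": {
  "deltas": [
    {"delta_pos": [0.5, 0, 0], "twist": [0, 0, 0], "gripper": 60},
    {"delta_pos": [0.5, 0, 0], "twist": [0, 0, 0], "gripper": 60},
    {"delta_pos": [1, 0, 0], "twist": [0, 0, 0], "gripper": 60},
    {"delta_pos": [1, 0, 0], "twist": [0, 0, 0], "gripper": 60},
    {"delta_pos": [2, 0, 0], "twist": [0, 0, 0], "gripper": 60},
    {"delta_pos": [4, 0, 0], "twist": [0, 0, 0], "gripper": 60},
    {"delta_pos": [10, 0, 0], "twist": [0, 0, 0], "gripper": 60},
    {"delta_pos": [20, 0, 0], "twist": [0, 0, 0], "gripper": 60},
    {"delta_pos": [30, 0, 0], "twist": [0, 0, 0], "gripper": 60},
    {"delta_pos": [0, 0, 0], "twist": [0, 0, 0], "gripper": 60}
  ]
}}

```text
clock: 21.1
eef_pos: [0.5163, 0.0513, 0.2118]
tool_rot: [180.0, -0.2, 78.9]
wrist_force: [0.3, 0.3, -0.2]
gripper_width: 0.701
gripper_force: 0.0
```

Request:
{"op": "step_arm", "data": {
  "deltas": [
    {"delta_pos": [0, 0, -50], "twist": [0, 0, 0], "gripper": 60},
    {"delta_pos": [0, 0, -50], "twist": [0, 0, 0], "gripper": 60},
    {"delta_pos": [0, 0, -50], "twist": [0, 0, 0], "gripper": 60},
    {"delta_pos": [0, 0, -40], "twist": [0, 0, 0], "gripper": 60},
    {"delta_pos": [0, 0, 0], "twist": [0, 0, 0], "gripper": 60},
    {"delta_pos": [0, 0, 0], "twist": [0, 0, 0], "gripper": 60},
    {"delta_pos": [0, 0, 0], "twist": [0, 0, 0], "gripper": 60}
  ]
}}

```text
clock: 21.98
eef_pos: [0.5154, 0.0473, 0.4001]
tool_rot: [-179.8, 0.1, 78.5]
wrist_force: [-0.8, 0.4, -0.2]
gripper_width: 0.705
gripper_force: 0.0
```

```bash
cat > fin.py <<'E'
from m import *
L=np.array([.4906,-.0770]);t=np.radians(-11.3);d=np.array([np.cos(t),np.sin(t)]);f=np.array([d[1],-d[0]])
for n in ("scene","side"):
    c=eyes.camera(n);P=cloud(c);X=(P[...,:2]-L)@f; Y=(P[...,:2]-L)@d
    m=(c["range_z"]>0)&(abs(Y)<.08)&(X>-.06)&(X<.03)&(P[...,2]>.03)&(P[...,2]<.11)
    x,y,z=X[m],Y[m],P[...,2][m]
    r=least_squares(lambda p:np.hypot(x-p[0]-p[1]*y,z-.057-p[2])-.045,[0,0,0],loss="soft_l1",f_scale=.002).x;print(n,r,np.percentile(y,[1,99]),m.sum())
    hsv=cv2.cvtColor(c["image"],cv2.COLOR_RGB2HSV)
    q=(hsv[...,0]>100)&(hsv[...,0]<130)&(hsv[...,1]>130)&(abs(P[...,2]-.088)<.005)&(X>.05)&(X<.16)&(abs(Y)<.08)
    print(" block top x range (expect 82..118)",np.percentile(X[q],[2,98]))
    cv2.imwrite(f"pics/f_{n}.png",cv2.cvtColor(cv2.resize(c["image"][150:260,180:330],(750,550)),cv2.COLOR_RGB2BGR))
print(get_obs()["eef_pos"],get_obs()["clock"])
E
python3 fin.py
```

```text
scene [ 0.00148831 -0.05352397 -0.00042425] [-0.0703602   0.06842209] 550
 block top x range (expect 82..118) [0.08923663 0.12040159]
side [ 0.00148156 -0.02263759  0.00312665] [-0.07113232  0.06850949] 1057
 block top x range (expect 82..118) [0.07919993 0.10991516]
[0.51569896 0.04733641 0.40036697] 22.075
```

View pics/f_scene.png

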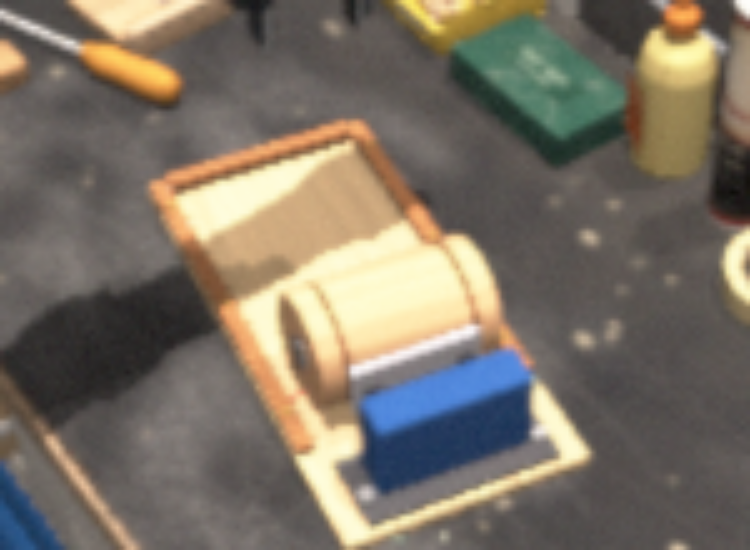

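The roller sits against the plate over the line. I'll check its squareness from above with the wrist camera.

Request:
{"op": "step_arm", "data": {
  "deltas": [
    {"delta_pos": [-50, 0, 0], "twist": [0, 0, 0], "gripper": 60},
    {"delta_pos": [-50, 0, 0], "twist": [0, 0, 0], "gripper": 60},
    {"delta_pos": [-30, 0, 0], "twist": [0, 0, 0], "gripper": 60},
    {"delta_pos": [0, 0, 0], "twist": [0, 0, 0], "gripper": 60},
    {"delta_pos": [0, 0, 0], "twist": [0, 0, 0], "gripper": 60},
    {"delta_pos": [0, 0, 0], "twist": [0, 0, 0], "gripper": 60}
  ]
}}

```text
clock: 22.82
eef_pos: [0.4905, -0.0783, 0.4014]
tool_rot: [-180.0, -0.0, 78.7]
wrist_force: [-0.4, 0.5, 0.2]
gripper_width: 0.705
gripper_force: 0.0
```

```bash
cat > fw.py <<'E'
from m import *
L=np.array([.4906,-.0770]);t=np.radians(-11.3);d=np.array([np.cos(t),np.sin(t)]);f=np.array([d[1],-d[0]])
c=wrist();P=cloud(c);X=(P[...,:2]-L)@f; Y=(P[...,:2]-L)@d
hsv=cv2.cvtColor(c["image"],cv2.COLOR_RGB2HSV)
pale=(hsv[...,0]>5)&(hsv[...,0]<30)
m=(c["range_z"]>0)&(abs(Y)<.08)&(X>-.06)&(X<.03)&(P[...,2]>.06)&(P[...,2]<.11)&pale
x,y,z=X[m],Y[m],P[...,2][m]
r=least_squares(lambda p:np.hypot(x-p[0]-p[1]*y,z-.057-p[2])-.045,[0,0,0],loss="soft_l1",f_scale=.002).x;print(r,np.percentile(y,[1,99]),m.sum())
q=(hsv[...,0]>100)&(hsv[...,0]<130)&(hsv[...,1]>130)&(abs(P[...,2]-.088)<.004)&(X>.05)&(X<.16)&(abs(Y)<.08)
print("block",cv2.minAreaRect((np.c_[X[q],Y[q]]*1000).astype(np.float32)),np.percentile(X[q],[2,98]))
cv2.imwrite("pics/fw.png",cv2.cvtColor(c["image"],cv2.COLOR_RGB2BGR));print(get_obs()["clock"])
E
python3 fw.py
```

```text
[ 0.00061143 -0.01591147 -0.00108791] [-0.06569776  0.07032116] 13629
block ((99.26482391357422, 2.3281211853027344), (35.11665344238281, 118.06800842285156), 1.5781699419021606) [0.08324384 0.1150087 ]
22.875
```

View pics/fw.png

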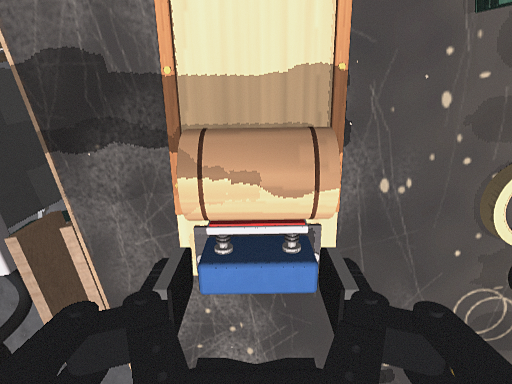

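The roller touches the plate (rows 128–220), parallel to the block within about 0.01 rad and about 1 mm off the line. The gripper is clear.

```bash
python3 -c "
from bench import workorder;print(workorder.job_done())"
```

```text
the job is handed in; nothing more can be done
None
```

I rolled the roller to the plate, pressed it home at about 13–14 N (estimated from 16.6 N at the wrist) for about 0.75 s, and eased it back to rest about 1 mm from the line and square within about 0.01 rad; the robot is clear, the bystanders were not approached, and the job is handed in, with no verdict shown.

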